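Pack the house darts into their sleeve

TASK

Closing time in the dart corner. Lay every house dart that is on the ledge (the middle length, the only one that properly fits) in a notch pair of its own in the aluminium tray, points towards the rounded nose, then slide the tray by its handle along the ledge into the steel sleeve until the face plate is fully home against the mouth. Lay any longer or shorter stray dart flat in the shallow wooden dish, and leave everything else standing where it is.

Things in the scene. Friction and masses are not known exactly. Their poses are not given: they have to be found in the camera images.
- dart_a: House dart, 134 mm long, 26 g; may be absent. Brass barrel 48 mm long, 10 mm across (grip it); thin steel point; black stem 6 mm across; white flight, 28 mm wide. Origin: mid-barrel on the axis, 7 mm above the ledge as it lies; point end 52 mm ahead, tail end 82 mm behind. Body x runs to the point (the axis dips some 4 degrees below it, as the dart lies on barrel and flight).
- dart_b: Second house dart, same as dart_a; may be absent.
- dart_c: Third house dart, same as dart_a; may be absent.
- dart_d: Stray dart, too long for the tray: 158 mm long, barrel 62 mm, point end 61 mm ahead of the origin, tail end 97 mm behind, 32 g; otherwise, with origin and axes, like dart_a. May be absent.
- dart_e: Stray dart, shorter than the house set: 112 mm long, barrel 36 mm, point end 42 mm ahead of the origin, tail end 70 mm behind, 21 g; otherwise, with origin and axes, like dart_a. May be absent.
- dart_f: Second long stray dart, same as dart_d; may be absent.
- tray: Loose aluminium dart tray, 0.4 kg, flat on the ledge, on which it slides. Origin: underside, at the middle of the back of its face plate; x to the nose 150 mm away, z up. 100 mm wide, floor 3 mm thick, side rims 10 mm high, nose corners rounded to 12 mm, nose wall 26 mm high (inside at x 146). Face plate upright at x -6 to 0, 112 mm wide, 44 mm high.
- tray_handle (a point): Grip point of the walnut handle block on the tray's face plate, 24 mm in front of the tray's origin and 22 mm up. The block is 34 mm long (tray x -40 to -6 mm), 16 mm wide (grip it across tray y), from 8 to 36 mm above the ledge.
- tray_rest1 (a point): Where a seated house dart's origin lies in the first notch pair (tray x 88, y -30, 18 mm above the ledge); it may sit up to 6 mm further forward or back. The notches are 45-degree Vs, 24 mm wide or more, in two cross rests 6 mm thick at tray x 52 and 103 mm, tops 26 mm up; between them (x 55 to 100) is room for fingers round the barrel.
- tray_rest2 (a point): The same for the middle notch pair (tray y 0).
- tray_rest3 (a point): The same for the third notch pair (tray y 30 mm).
- sleeve: Dark steel sleeve screwed to the ledge, roofed, open at one end. Origin: on the ledge, middle of the mouth; x points inward, z up. Inside 103 mm wide, 41 mm high, 152 mm deep, no floor. Outside 109 mm wide (141 mm over low flanges), 44 mm high. The tray is home when its face plate rests on the mouth: its origin on the sleeve's origin, its x along the sleeve's.
- dish: Shallow wooden dish for stray darts, fixed, felt-lined: 200 mm long in x, 130 mm wide in y, 16 mm high, walls and floor 4 mm. Origin: centre of the underside.
- dart_a_tip (a point): the end of dart_a's steel point
- dart_b_tip (a point): the end of dart_b's steel point
- dart_c_tip (a point): the end of dart_c's steel point
- chalk_cup: Bystander: chipped white ceramic chalk cup, 70 mm across, 62 mm high, with chalk stubs in it. Origin: centre of the underside.
- flight_tin: Bystander: squat round tin of spare flights, 69 mm across, 28 mm high. Origin: centre of the underside.
- chalk_holder: Bystander: walnut chalk holder, 112 mm long, 14 mm thick, lying along its x axis. Origin: centre of the underside.
- duster: Bystander: wooden board duster, 120 x 48 x 34 mm. Origin: centre of the underside.
- sharpener: Bystander: dart point sharpener, an upright stone cylinder 32 mm across, 32 mm high. Origin: centre of the underside.

How it is judged:
On the way, in this order (a step that is already met when the one before it is completed fails the run):
1. every house dart present lies seated in the tray, points to the nose, while the tray is still outside the sleeve (x of dart_a in the frame of tray between 0.078 and 0.098 m and y of dart_a in the frame of tray between -0.045 and 0.045 m and z of dart_a in the frame of tray between 0.01 and 0.0235 m and angle between the x axis of each of dart_a, dart_b, dart_c and the x axis of tray, either way round below 0.15 rad and x of each of dart_a_tip, dart_b_tip, dart_c_tip in the frame of tray above 0.12 m and x of dart_b in the frame of tray between 0.078 and 0.098 m and y of dart_b in the frame of tray between -0.045 and 0.045 m and z of dart_b in the frame of tray between 0.01 and 0.0235 m and x of dart_c in the frame of tray between 0.078 and 0.098 m and y of dart_c in the frame of tray between -0.045 and 0.045 m and z of dart_c in the frame of tray between 0.01 and 0.0235 m and x of tray in the frame of sleeve below -0.12 m), for 0.2 s.
2. the tray is fully home in the sleeve with the house darts in it (x of tray in the frame of sleeve between -0.004 and 0.004 m and y of tray in the frame of sleeve between -0.004 and 0.004 m and angle between the x axis of tray and the x axis of sleeve, either way round below 0.04 rad and height (world z) of tray below 0.005 m and x of dart_a in the frame of tray between 0.078 and 0.098 m and y of dart_a in the frame of tray between -0.045 and 0.045 m and z of dart_a in the frame of tray between 0.01 and 0.0235 m and angle between the x axis of each of dart_a, dart_b, dart_c and the x axis of tray, either way round below 0.15 rad and x of each of dart_a_tip, dart_b_tip, dart_c_tip in the frame of tray above 0.12 m and x of dart_b in the frame of tray between 0.078 and 0.098 m and y of dart_b in the frame of tray between -0.045 and 0.045 m and z of dart_b in the frame of tray between 0.01 and 0.0235 m and x of dart_c in the frame of tray between 0.078 and 0.098 m and y of dart_c in the frame of tray between -0.045 and 0.045 m and z of dart_c in the frame of tray between 0.01 and 0.0235 m), for 0.2 s.
At the end, for the whole second after the job is handed in: House darts seated in notch pairs (origin 78-98 mm from the face plate, 10-23.5 mm up, within 45 mm of the middle, 0.15 rad, point to the nose); tray flat in the sleeve, within 4 mm and 0.04 rad of home; strays in the dish (origin within 55 x 60 mm of its centre, under 30 mm up); all at rest (all of step 2 and x of dart_d in the frame of dish between -0.055 and 0.055 m and y of dart_d in the frame of dish between -0.06 and 0.06 m and z of dart_d in the frame of dish between 0 and 0.03 m and x of dart_e in the frame of dish between -0.055 and 0.055 m and y of dart_e in the frame of dish between -0.06 and 0.06 m and z of dart_e in the frame of dish between 0 and 0.03 m and x of dart_f in the frame of dish between -0.055 and 0.055 m and y of dart_f in the frame of dish between -0.06 and 0.06 m and z of dart_f in the frame of dish between 0 and 0.03 m and linear speed of each of dart_a, dart_b, dart_c, dart_d, dart_e, dart_f, tray below 0.02 m/s); the robot touches nothing.
It fails at once if the chalk cup, tin or sharpener is tipped over (angle between any of chalk_cup, flight_tin, sharpener's own z axis and vertical above 0.6 rad).
It fails at once if a bystander is shoved more than 50 mm from its place (distance of any of chalk_cup, flight_tin, chalk_holder, duster, sharpener from where it was at the start of the episode above 0.05 m).
Of dart_a, dart_b, dart_c only 2 to 3 are there at a start; the rules pass over those that are not, and their reading is None.
Of dart_d, dart_e, dart_f only 2 to 3 are there at a start; the rules pass over those that are not, and their reading is None.
At some moment in a run one of dart_a, dart_b, dart_c, dart_d, dart_e, dart_f may be knocked a few centimetres aside while the robot is not near it.
Once in a run the grip may slacken for a moment while it holds something.
It also fails if it takes over 210 s, if anything falls off the work surface, if the arm or the gripper's body presses on something with over 40 N, if the wrist force passes 120 N, or if a joint passes its speed limit or range.

ROBOT

A 6-joint arm with a two-finger parallel gripper is mounted at the origin on the work surface. World frame = base frame: x ahead of the robot, y to its left, z up, the work surface at z = 0. Lengths are in m, angles in rad, forces in N, time in s.
With the tool pointing down it reaches from about 0.3 to 0.775 m from the base axis. Payload 14.6 kg.
Tool frame: the origin (TCP) lies at the very end of the fingers, on their centre line; the grasp point (between the pads) lies 19 mm behind it; z points along the fingers, y is the line along which they close (so a half turn about z gives the same grasp; the last joint's range is limited). The gripper opens to 94 mm and grips with 3 to 60 N. Pads are 16 mm wide; open, the fingers measure 119 mm over their backs; the gripper's body (75 mm by 177 mm) begins 78 mm behind the grasp point.
Start: joints at [1.048, 0.3, 1.521, -0, 1.321, -0.067], TCP at [0.242, 0.494, 0.205] pointing down, gripper open.
Joint ranges: [-3.03, 3.03], [-0.79, 2.21], [0.23, 2.52], [-1.04, 4.18], [0, 3.07], [-2.55, 2.55]. Speed limits (rad/s): [2.22, 2.22, 2.57, 3.14, 3.14, 3.14].

INTERFACE

Orientations are given as [roll, pitch, yaw] about the fixed x, y, z axes, in that order (R = Rz(yaw) Ry(pitch) Rx(roll)).
In Python, from station import ctrl gives the robot as it stands.
- The arm moves only by the tool move_arm, never from a script. Its argument "increments" is a list of rows, each a list of 7 numbers: the opening, from 0 (shut) to 1 (fully open), then the shift along the tool's x, y, z in units of 50 mm (1.0 is 50 mm), then the turn, a rotation vector about the tool's x, y, z in rad. In form: [[claw, tx, ty, tz, rx, ry, rz], ...]. A call has 1 to 20 rows; each row shifts and turns the commanded pose from where the row before left it, along the tool's axes as they then stand; what a row does not reach is not made up. A row lasts 1/10 s, in which the tool goes at most 50 mm and 8.59 degrees, less where a joint would pass 70% of its speed; a pose out of reach is approached as far as the arm can. A call is refused whole if a number of a shift passes 1 or a number of a turn 0.15, either way. A call with a gripper value outside its range is refused whole. The fingers move at their own pace and stop on an object; "force" is the grip in N (left out, the last holds). Time passes only in rows, so rows that do not move let the fingers close. It gives the time, the measured TCP pose, the force, the opening and the grip force at its end, in the units of the state.
- ctrl.get_obs(): the state, without advancing time (a new reading comes with each control period).
- ctrl.camera(name): name is "scene" or "top" or "wrist"; returns a dict with "color" (384x512x3 uint8, blue, green, red), "K" (3x3 intrinsics, pixels), "pose" (4x4, takes a point from camera to world coordinates); the wrist camera has in their place "tool_from_camera" (4x4, takes a point from camera to tool coordinates, whose origin is the TCP and whose axes are the flange's). Camera axes: x right, y down, z forward; pixel columns grow to the right and rows downward; lengths in m; the calibration is good to about 2 mm. A picture is of the moment at which its call begins: read the wrist's pose just before it. There is no depth.
- ctrl.hand_in(): hands the job in; it is judged then, once.
Trained networks look in a picture, given as the dict that the camera call returned (one of the last four; its "shot" number tells which), for a name from the list of things; names that differ only in an ending like _2 or _b are one class to them, and where a whole thing is asked for, a point or a joint stands for the part that bears it (a point fixed in the world has none). Each returns a list of dicts, best first, with "conf" (0 to 1); they miss things now and then, are a little off and sometimes report something else, mostly with a low value. They report only what shows in the picture. A call takes as long as a camera call.
- ctrl.cut_out(name, picture): "mask" (384x512 bool, what is visible of it) and "centre" ([row, column] in pixels, amid what is visible of it).
The state is a dict: "time_s": time; "qpos": joint angles; "joint_vel": joint speeds; "tau": joint torques, N m; "ee_pos": TCP position; "eef_rot": TCP orientation; "force": force on the tool from outside, world axes, zero at the start; "moment": the same for the moment, N m; "grip_width": finger opening in m; "grip_force": force on a finger pad.
Only numpy, scipy, OpenCV 4.12 (cv2) and the standard library are available. Lean on these libraries where they do the work, as an engineer would, in place of code of your own. Each camera call takes 0.05 s, during which the arm holds its last target. There are 200 camera calls.

## Working session

There is one attempt and no reset: what is moved stays moved. The work goes in short steps, Python scripts to look and compute and a tool call to move; the robot and the scene stay as the last step left them, time stands still between calls to the robot, and variables do not carry over. Pictures are saved under pics/ and viewed, at most 14 in all, crops included, and the job is handed in when it is done.

Besides the shell and the picture viewer there is one more tool, called after ">>>" as a command line: name --pt "numbers of a row" for each row, then --argument value for the rest. move_arm: Moves the arm, as the interface text tells. Its arguments: {"type":"object","properties":{"increments":{"type":"array","items":{"type":"array","items":{"type":"number"}}},"force":{"type":"number"}},"required":["increments"]}

```bash
mkdir -p pics; ls; cat > h.py <<'E'
import numpy as np, cv2
from scipy.spatial.transform import Rotation as R
from station import ctrl
def ray(p,u,v,z,pose=None):
    "pixel col u,row v -> world point on plane z"
    P=np.array(p["pose"]) if pose is None else pose
    d=P[:3,:3]@np.linalg.inv(np.array(p["K"]))@[u,v,1]
    return P[:3,3]+d*(z-P[2,3])/d[2]
def wpose(o,p):
    T=np.eye(4);T[:3,:3]=R.from_euler('xyz',o["eef_rot"]).as_matrix();T[:3,3]=o["ee_pos"]
    return T@np.array(p["tool_from_camera"])
E
python3 - <<'E'
from h import *
o=ctrl.get_obs();print({k:np.round(v,3).tolist() for k,v in o.items()})
for n in("scene","top"):
    p=ctrl.camera(n);cv2.imwrite(f"pics/{n}0.png",cv2.resize(p["color"],(800,600)))
    print(n,np.round(p["pose"],3).tolist(),np.round(p["K"],1).tolist())
    if n=="top":
        for k in "dart_a dart_d dart_e tray tray_handle sleeve dish chalk_cup flight_tin chalk_holder duster sharpener".split():
            for d in ctrl.cut_out(k,p):
                m=d["mask"].astype(np.uint8);v,u=d["centre"]
                r=cv2.minAreaRect(cv2.findNonZero(m))
                a=cv2.boxPoints(r);w=np.array([ray(p,*q,0.01)[:2] for q in a])
                print(k,round(d["conf"],2),np.round([v,u]),np.round(ray(p,u,v,0.01)[:2],3),"box",np.round(w,3).tolist())
E
```

```text
pics
{'time_s': 0.0, 'qpos': [1.048, 0.301, 1.522, -0.0, 1.321, -0.067], 'joint_vel': [-0.002, -0.0, -0.0, 0.001, -0.002, 0.001], 'tau': [-0.001, -53.181, -35.274, 0.071, 0.024, -0.0], 'ee_pos': [0.242, 0.494, 0.205], 'eef_rot': [-3.14, -0.0, 2.686], 'force': [0.605, -0.231, -0.576], 'moment': [-0.052, 0.018, -0.031], 'grip_force': 0.0, 'grip_width': 0.094}
scene [[0.091, 0.554, -0.828, 1.205], [0.996, -0.034, 0.086, -0.066], [0.019, -0.832, -0.555, 0.497], [0.0, 0.0, 0.0, 1.0]] [[349.5, 0.0, 258.9], [0.0, 349.5, 192.5], [0.0, 0.0, 1.0]]
top [[0.012, -0.999, 0.052, 0.503], [-1.0, -0.012, -0.003, -0.016], [0.004, -0.052, -0.999, 1.112], [0.0, 0.0, 0.0, 1.0]] [[454.6, 0.0, 254.2], [0.0, 454.6, 189.8], [0.0, 0.0, 1.0]]
dart_a 0.79 [145. 201.] [0.667 0.112] box [[0.666, 0.184], [0.688, 0.18], [0.669, 0.079], [0.647, 0.083]]
dart_a 0.74 [171. 425.] [ 0.611 -0.435] box [[0.615, -0.33], [0.617, -0.462], [0.597, -0.462], [0.596, -0.33]]
dart_a 0.65 [210. 329.] [ 0.514 -0.201] box [[0.525, -0.117], [0.526, -0.223], [0.507, -0.223], [0.505, -0.117]]
dart_a 0.52 [250. 331.] [ 0.417 -0.207] box 
[... 1919 characters left out ...]
 -0.326], [0.668, -0.252]]
flight_tin 0.8 [278. 339.] [ 0.352 -0.226] box [[0.344, -0.177], [0.391, -0.224], [0.34, -0.276], [0.294, -0.229]]
flight_tin 0.73 [203. 199.] [0.527 0.113] box [[0.496, 0.208], [0.605, 0.181], [0.557, -0.006], [0.449, 0.022]]
chalk_holder 0.77 [107. 210.] [0.762 0.092] box [[0.746, 0.142], [0.786, 0.045], [0.775, 0.04], [0.735, 0.138]]
chalk_holder 0.33 [204. 199.] [0.524 0.114] box [[0.497, 0.209], [0.604, 0.181], [0.554, -0.006], [0.448, 0.022]]
duster 0.91 [141. 108.] [0.676 0.339] box [[0.73, 0.388], [0.742, 0.334], [0.618, 0.306], [0.607, 0.36]]
sharpener 0.55 [186. 352.] [ 0.573 -0.257] box [[0.587, -0.238], [0.587, -0.274], [0.556, -0.274], [0.555, -0.238]]
```

View pics/top0.png

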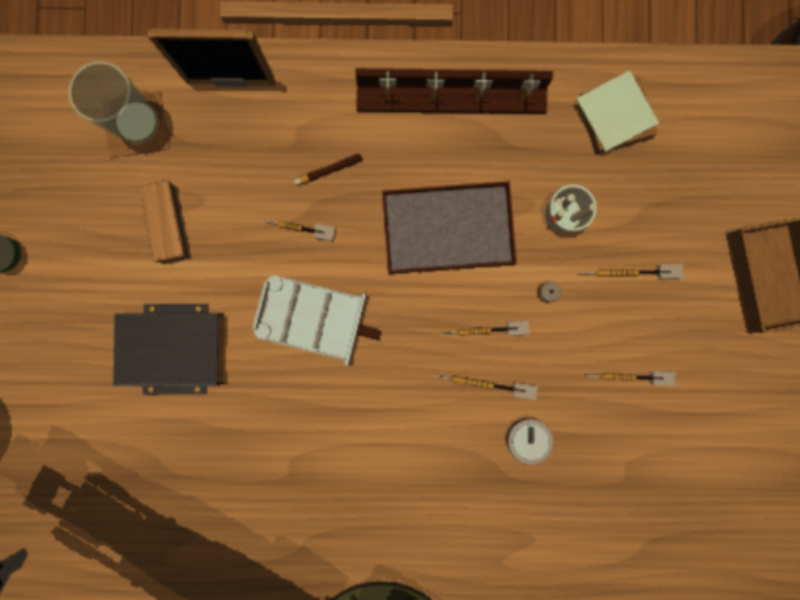

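View pics/scene0.png

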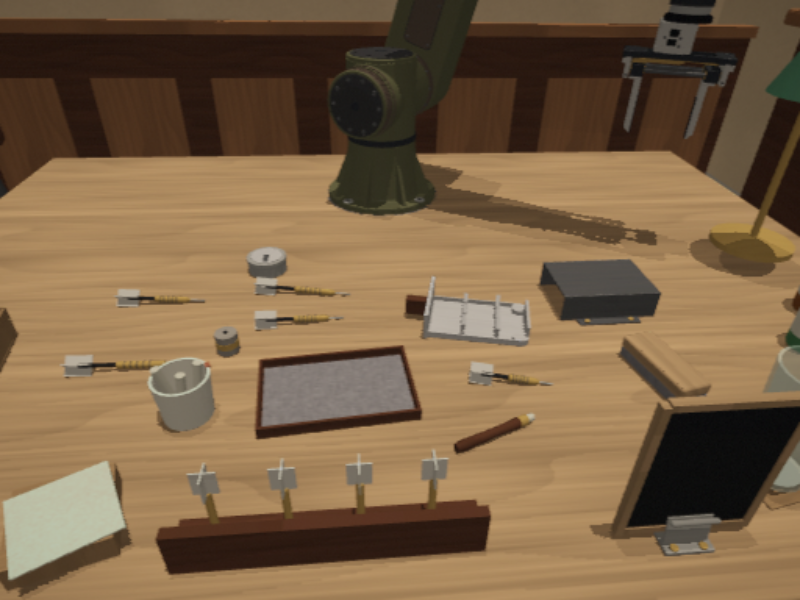

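Top view (800 px): five darts, all with points to the left (+y). By length there are two house darts, at (487,330) and (630,378), two long strays at (487,385) and (630,272), and a short stray at (300,230). The tray at (310,320) has its nose to the left, and the sleeve mouth at (220,350) faces it. Next I move over the tray for a closer look.

>>> move_arm --pt "0.5 0 0 0 0 0 0.139" --pt "0.5 0 0 0 0 0 0.139" --pt "0.5 0 0 0 0 0 0.139" --pt "0.5 0 0 0 0 0 0.139" --pt "0.5 0 0 0 0 0 0.139" --pt "0.5 0 0 0 0 0 0.139" --pt "0.5 0 0 0 0 0 0.139" --pt "0.5 0 0 0 0 0 0.139" --pt "0.5 -0.65 0.4 -0.2 0 0 0" --pt "0.5 -0.65 0.4 -0.2 0 0 0" --pt "0.5 -0.65 0.4 -0.2 0 0 0" --pt "0.5 -0.65 0.4 -0.2 0 0 0" --pt "0.5 -0.65 0.4 -0.2 0 0 0" --pt "0.5 -0.65 0.4 -0.2 0 0 0" --pt "0.5 -0.65 0.4 -0.2 0 0 0" --pt "0.5 -0.65 0.4 -0.2 0 0 0" --pt "0.5 -0.65 0.4 -0.2 0 0 0" --pt "0.5 -0.65 0.4 -0.2 0 0 0" --pt "0.5 -0.65 0.4 -0.2 0 0 0" --pt "0.5 0 0 0 0 0 0"

```text
time_s: 2.7
ee_pos: [0.4649, 0.1341, 0.3164]
eef_rot: [3.14, 0.0, 1.57]
force: [-0.0, -0.0, 0.4]
grip_width: 0.0473
grip_force: 0.0
```

```bash
python3 - <<'E'
from h import *
o=ctrl.get_obs();p=ctrl.camera("wrist");T=wpose(o,p)
print(np.round(o["ee_pos"],3),np.round(o["eef_rot"],3),np.round(o["qpos"],2))
print(np.round(p["tool_from_camera"],3).tolist(),np.round(p["K"],1).tolist())
cv2.imwrite("pics/w1.png",cv2.resize(p["color"],(800,600),interpolation=cv2.INTER_CUBIC))
np.savez("w1",T=T,K=p["K"])
for k in("tray","sleeve","dart_a"):
    for d in ctrl.cut_out(k,p)[:2]:
        m=d["mask"].astype(np.uint8);print(k,d["conf"],cv2.boxPoints(cv2.minAreaRect(cv2.findNonZero(m))).round().tolist())
E
```

```text
[0.465 0.134 0.316] [3.14 0.   1.57] [ 0.21  0.09  1.52 -0.    1.53  0.21]
[[0.001, -0.969, -0.246, 0.071], [1.0, 0.001, -0.001, 0.001], [0.001, -0.246, 0.969, -0.18], [0.0, 0.0, 0.0, 1.0]] [[304.5, 0.0, 252.4], [0.0, 304.5, 192.7], [0.0, 0.0, 1.0]]
tray 0.86 [[241.0, 231.0], [270.0, 114.0], [334.0, 130.0], [305.0, 247.0]]
sleeve 0.43 [[361.0, 191.0], [380.0, 123.0], [396.0, 128.0], [377.0, 195.0]]
dart_a 0.74 [[361.0, 191.0], [378.0, 125.0], [394.0, 129.0], [378.0, 195.0]]
dart_a 0.68 [[220.0, 356.0], [223.0, 323.0], [235.0, 324.0], [232.0, 357.0]]
```

View pics/w1.png

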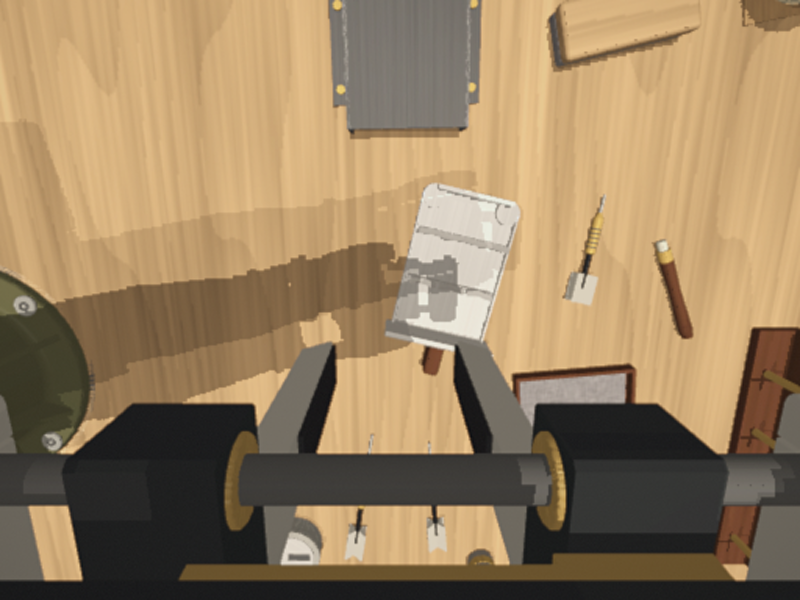

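Wrist view: the sleeve's front roof edge runs (348,130)-(467,130), the tray lies between (388,345) and (520,190), the short dart is at (590,250), and the handle is at (433,360). I'll zoom in on the tray to measure it better.

```bash
python3 - <<'E'
import cv2
i=cv2.imread("pics/w1.png")
cv2.imwrite("pics/w1c.png",cv2.resize(i[170:390,370:540],None,fx=2.7,fy=2.7,interpolation=cv2.INTER_CUBIC))
E
```

```text
(no output)
```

View pics/w1c.png

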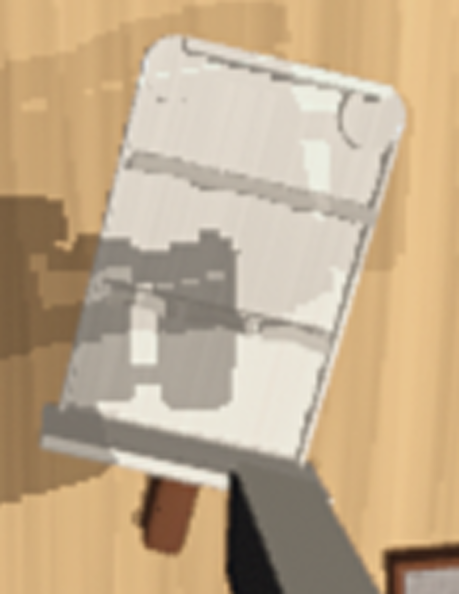

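```bash
python3 - <<'E'
from h import *
from scipy.optimize import least_squares
f=np.load("w1.npz");T,K=f["T"],f["K"]
def proj(P):
    c=(np.linalg.inv(T)@np.c_[P,np.ones(len(P))].T)[:3];q=K@c;return (q[:2]/q[2]).T
c=np.array([[42,437],[130,158],[370,215],[105,288],[332,340],[300,465]])
px=(c/2.7+[370,170])/1.5625
M=np.array([[0,56,44],[103,48,26],[103,-48,26],[52,48,26],[52,-48,26],[0,-48,3]])/1e3
def W(s):
    a=R.from_euler('z',s[2]).as_matrix();return M@a.T+[s[0],s[1],0]
r=least_squares(lambda s:(proj(W(s))-px).ravel(),[.47,.03,1.32])
print("tray",r.x.round(4),r.fun.reshape(-1,2).round(1).tolist())
D=dict(K=K)
for uv,z in [((348,130),.044),((467,130),.044),((340,90),.003),((472,87),.003),((337,5),.003),((473,4),.003)]:
    print(uv,ray(D,uv[0]/1.5625,uv[1]/1.5625,z,T)[:2].round(4))
E
```

```text
tray [0.5121 0.0474 1.3533] [[0.2, -0.9], [-1.2, 0.2], [2.2, 0.1], [-2.6, 1.2], [2.4, 1.6], [-1.0, -2.4]]
(348, 130) [0.4242 0.2484]
(467, 130) [0.5312 0.2484]
(340, 90) [0.4136 0.2887]
(472, 87) [0.5404 0.2914]
(337, 5) [0.4129 0.3615]
(473, 4) [0.5385 0.3624]
```

>>> move_arm --pt "0.5 -0.6 0.04 0 0 0 0" --pt "0.5 -0.6 0.04 0 0 0 0" --pt "0.5 -0.6 0.04 0 0 0 0" --pt "0.5 -0.6 0.04 0 0 0 0" --pt "0.5 -0.6 0.04 0 0 0 0" --pt "0.5 -0.6 0.04 0 0 0 0" --pt "0.5 -0.6 0.04 0 0 0 0" --pt "0.5 -0.6 0.04 0 0 0 0" --pt "0.5 -0.6 0.04 0 0 0 0" --pt "0.5 -0.6 0.04 0 0 0 0" --pt "0.5 -0.6 0.04 0 0 0 0" --pt "0.5 -0.6 0.04 0 0 0 0" --pt "0.5 -0.6 0.04 0 0 0 0" --pt "0.5 -0.6 0.04 0 0 0 0" --pt "0.5 -0.6 0.04 0 0 0 0" --pt "0.5 -0.6 0.04 0 0 0 0" --pt "0.5 -0.6 0.04 0 0 0 0" --pt "0.5 -0.6 0.04 0 0 0 0" --pt "0.5 0 0 0 0 0 0"

```text
time_s: 4.8
ee_pos: [0.501, -0.4043, 0.3139]
eef_rot: [-3.14, -0.001, 1.573]
force: [-0.1, -0.0, -1.3]
grip_width: 0.047
grip_force: 0.0
```

```bash
cat >> h.py <<'E'
def look(name,view=True):
    o=ctrl.get_obs();p=ctrl.camera("wrist");p["T"]=wpose(o,p)
    print("tcp",np.round(o["ee_pos"],4),np.round(o["eef_rot"],3))
    np.savez(name,T=p["T"],K=p["K"]);cv2.imwrite(f"pics/{name}.png",cv2.resize(p["color"],(800,600),interpolation=cv2.INTER_CUBIC))
    return p
def ends(p,d,z=0.008):
    "mask -> axis ends and middle of its pixels in world"
    vs,us=np.nonzero(d["mask"]);w=np.array([ray(p,u,v,z,p["T"])[:2] for u,v in zip(us,vs)])
    c=w.mean(0);a=np.linalg.svd(w-c,full_matrices=False)[2][0];a*=np.sign(a[1])
    s=(w-c)@a;return c+a*s.min(),c+a*s.max(),np.arctan2(a[1],a[0])
E
python3 - <<'E'
from h import *
p=look("w2")
for d in ctrl.cut_out("dart_a",p):
    t,h,y=ends(p,d);print(round(d["conf"],2),np.round(d["centre"]),"tail",t.round(4),"tip",h.round(4),"len",np.linalg.norm(h-t).round(4),"yaw",round(y,3))
E
```

```text
tcp [ 0.501  -0.4043  0.3139] [-3.140e+00 -1.000e-03  1.573e+00]
0.89 [ 30. 196.] tail [ 0.4144 -0.2345] tip [ 0.4235 -0.1743] len 0.0608 yaw 1.421
0.77 [165. 215.] tail [ 0.4396 -0.4495] tip [ 0.4433 -0.3152] len 0.1343 yaw 1.543
0.72 [168. 315.] tail [ 0.6072 -0.4619] tip [ 0.602  -0.3236] len 0.1384 yaw 1.609
```

View pics/w2.png

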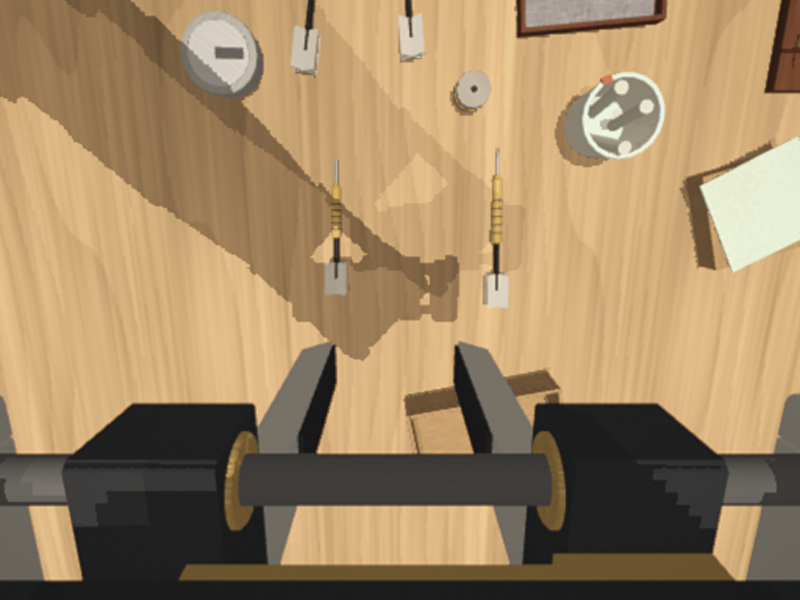

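Wrist view: the house dart at (337,225) measures 134 mm, and the long stray is at (497,230). The next two darts' flights are at the top, at (305,50) and (411,38). Now I pick up the house dart.

>>> move_arm --pt "0.5 0.25 -0.4 0 0 0 0" --pt "0.5 0.25 -0.4 0 0 0 0" --pt "0.5 0.25 -0.4 0 0 0 0.02" --pt "0.5 0 0 0.55 0 0 0" --pt "0.5 0 0 0.55 0 0 0" --pt "0.5 0 0 0.55 0 0 0" --pt "0.5 0 0 0.55 0 0 0" --pt "0.5 0 0 0.55 0 0 0" --pt "0.5 0 0 0.55 0 0 0" --pt "0.5 0 0 0.55 0 0 0" --pt "0.5 0 0 0.55 0 0 0" --pt "0.5 0 0 0.55 0 0 0" --pt "0.5 0 0 0.55 0 0 0" --pt "0.5 0 0 0 0 0 0" --pt "0.5 0 0 0 0 0 0"

```text
time_s: 6.4
ee_pos: [0.4412, -0.3648, 0.0415]
eef_rot: [3.141, 0.0, 1.555]
force: [-0.4, 0.7, 0.3]
grip_width: 0.0468
grip_force: 0.0
```

>>> move_arm --pt "0.5 -0.04 0 0.25 0 0 0" --pt "0.5 0 0 0.25 0 0 0" --pt "0.5 0 0 0.25 0 0 0" --pt "0.5 0 0 0 0 0 0" --pt "0 0 0 0 0 0 0" --pt "0 0 0 0 0 0 0" --pt "0 0 0 0 0 0 0" --pt "0 0 0 0 0 0 0" --pt "0 0 0 0 0 0 0" --pt "0 0 0 0 0 0 0" --force 25

```text
time_s: 7.4
ee_pos: [0.4407, -0.3676, 0.0031]
eef_rot: [3.141, 0.0, 1.554]
force: [-0.5, 0.2, 0.5]
grip_width: 0.0092
grip_force: 25.0
```

>>> move_arm --pt "0 0 0 -0.3 0 0 0" --pt "0 0 0 -0.5 0 0 0" --pt "0 0 0 -0.6 0 0 0" --pt "0 0 0 -0.6 0 0 0.1" --pt "0 0 0 -0.6 0 0 0.1" --pt "0 0.3 -0.03 0 0 0 0" --pt "0 0.54 -0.05 0 0 0 0" --pt "0 0.54 -0.05 0 0 0 0" --pt "0 0.54 -0.05 0 0 0 0" --pt "0 0.54 -0.05 0 0 0 0" --pt "0 0.54 -0.05 0 0 0 0" --pt "0 0.54 -0.05 0 0 0 0" --pt "0 0.54 -0.05 0 0 0 0" --pt "0 0.54 -0.05 0 0 0 0" --pt "0 0.54 -0.05 0 0 0 0" --pt "0 0.54 -0.05 0 0 0 0" --pt "0 0.54 -0.05 0 0 0 0" --pt "0 0.54 -0.05 0 0 0 0" --pt "0 0.54 -0.05 0 0 0 0"

```text
time_s: 9.3
ee_pos: [0.4858, -0.0014, 0.1331]
eef_rot: [-3.141, -0.0, 1.355]
force: [0.9, 0.0, 0.0]
grip_width: 0.0089
grip_force: 25.0
```

```bash
python3 - <<'E'
from h import *
look("w3")
print(ctrl.get_obs()["grip_width"])
E
```

```text
tcp [ 0.4858 -0.0014  0.1331] [-3.141 -0.     1.355]
0.009012212714773118
```

View pics/w3.png

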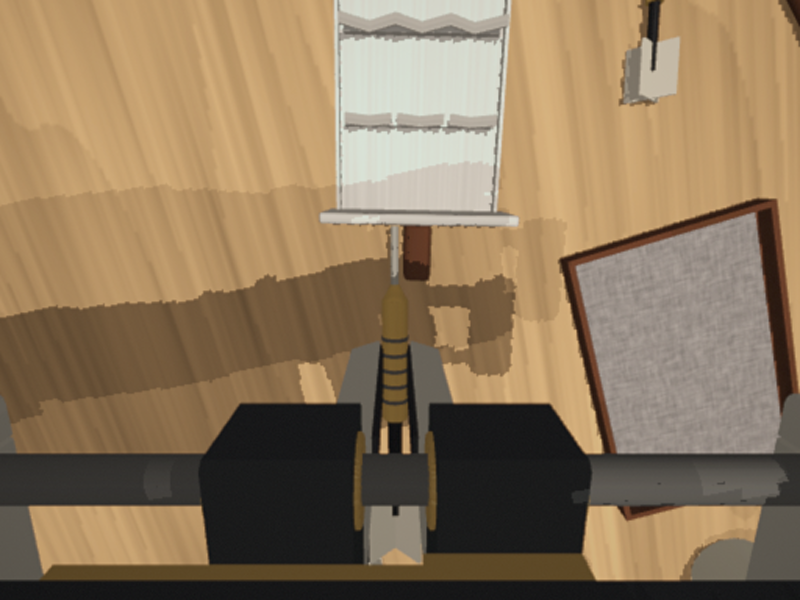

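```bash
python3 - <<'E'
from h import *
from scipy.optimize import least_squares
f=np.load("w3.npz");T,K=f["T"],f["K"]
px=np.array([[320,218],[517,222],[340,207],[495,212],[507,40],[337,40]])/1.5625
M=np.array([[-3,56,44],[-3,-56,44],[3,48,10],[3,-48,10],[103,-50,10],[103,50,10]])/1e3
def proj(P):
    c=(np.linalg.inv(T)@np.c_[P,np.ones(len(P))].T)[:3];q=K@c;return (q[:2]/q[2]).T
def W(s): return M@R.from_euler('z',s[2]).as_matrix().T+[s[0],s[1],0]
w=np.ones((6,2));w[2:,1]=0
r=least_squares(lambda s:((proj(W(s))-px)*w).ravel(),[.512,.047,1.34])
print("tray",r.x.round(4),(r.fun.reshape(-1,2)).round(1).tolist())
x,y,a=r.x;U=R.from_euler('z',a).as_matrix()
for q in((88,30),(88,0),(88,-30),(-24,0)): print(q,(U@[q[0]/1e3,q[1]/1e3,0])[:2]+[x,y])
# held dart: tip and barrel/stem in tool plane
D=dict(K=K)
for uv in((394,228),(396,283),(396,422)): print(uv,ray(D,uv[0]/1.5625,uv[1]/1.5625,0.1331+.004,T)[:2])
E
```

```text
tray [0.5113 0.0465 1.3366] [[-0.6, 0.1], [1.3, 0.1], [0.0, -0.0], [-1.0, -0.0], [1.4, -0.0], [-1.3, -0.0]]
(88, 30) [0.50256144 0.13902169]
(88, 0) [0.53174282 0.1320613 ]
(88, -30) [0.5609242  0.12510091]
(-24, 0) [0.50575737 0.02311748]
(394, 228) [0.49809257 0.05108303]
(396, 283) [0.49442248 0.03073377]
(396, 422) [ 0.48210084 -0.02596222]
```

>>> move_arm --pt "0 0 0 0 0 0 0.018" --pt "0 0.4 -0.05 0 0 0 0" --pt "0 0.5 -0.06 0 0 0 0" --pt "0 0.5 -0.06 0 0 0 0" --pt "0 0.5 -0.06 0 0 0 0" --pt "0 0.5 -0.06 0 0 0 0" --pt "0 0.39 -0.04 0 0 0 0" --pt "0 0 0 0.4 0 0 0" --pt "0 0 0 0.4 0 0 0" --pt "0 0 0 0.4 0 0 0" --pt "0 0 0 0.4 0 0 0" --pt "0 0 0 0 0 0 0" --pt "0 0 0 0 0 0 0"

```text
time_s: 10.65
ee_pos: [0.5028, 0.1361, 0.0535]
eef_rot: [-3.141, 0.0, 1.335]
force: [-0.5, 1.1, -0.1]
grip_width: 0.0093
grip_force: 25.0
```

```bash
python3 - <<'E'
from h import *
look("w4")
E
```

```text
tcp [0.5028 0.1361 0.0535] [-3.141  0.     1.335]
```

View pics/w4.png

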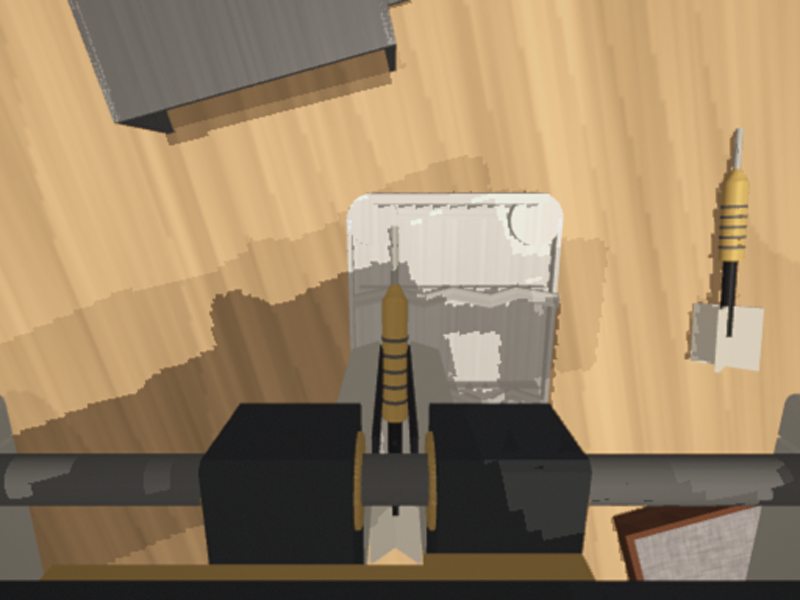

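>>> move_arm --pt "0 0.02 0 0.25 0 0 0" --pt "0 0 0 0.25 0 0 0" --pt "0 0 0 0.2 0 0 0" --pt "0 0 0 0 0 0 0" --pt "0.1 0 0 0 0 0 0" --pt "0.22 0 0 0 0 0 0" --pt "0.22 0 0 0 0 0 0" --pt "0.22 0 0 0 0 0 0" --pt "0.22 0 0 -0.3 0 0 0" --pt "0.22 0 0 -0.5 0 0 0" --pt "0.22 0 0 -0.5 0 0 0" --pt "0.22 0 0 -0.6 0 0 0" --pt "0.22 0 0 -0.6 0 0 0" --pt "0.3 -0.6 0 0 0 0 0" --pt "0.3 -0.6 0 0 0 0 0" --pt "0.3 -0.4 0 0 0 0 0" --pt "0.3 0 0 0 0 0 0"

```text
time_s: 12.4
ee_pos: [0.484, 0.0583, 0.1433]
eef_rot: [3.141, 0.0, 1.334]
force: [0.3, 1.0, -0.3]
grip_width: 0.028
grip_force: 0.0
```

```bash
python3 - <<'E'
from h import *
p=look("w5");cv2.imwrite("pics/w5.png",p["color"])
for d in ctrl.cut_out("dart_a",p)[:3]:
    t,h,y=ends(p,d,.02);print(round(d["conf"],2),np.round(d["centre"]),"tail",t.round(4),"tip",h.round(4),"len",np.linalg.norm(h-t).round(4),"yaw",round(y,3))
E
```

```text
tcp [0.484  0.0583 0.1433] [3.141 0.    1.334]
0.95 [ 95. 417.] tail [0.654  0.0826] tip [0.6693 0.1884] len 0.1069 yaw 1.428
0.83 [154. 249.] tail [0.4829 0.0594] tip [0.5144 0.1897] len 0.1341 yaw 1.334
0.77 [341. 247.] tail [ 0.4304 -0.1478] tip [ 0.4383 -0.0967] len 0.0517 yaw 1.418
```

View pics/w5.png

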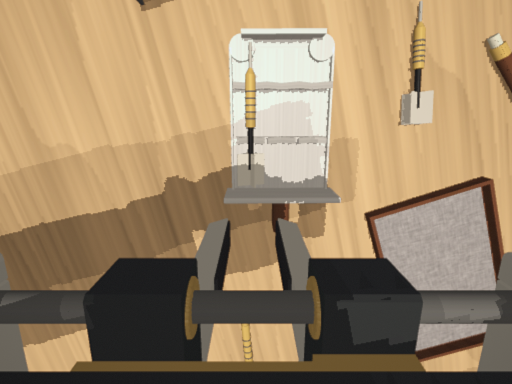

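The first dart is seated: yaw 1.334, tray x ≈ 88 mm. Next is the second house dart.

>>> move_arm --pt "0.4 0 0 -0.1 0 0 -0.118" --pt "0.4 0 0 -0.1 0 0 -0.118" --pt "0.4 -0.53 -0.02 -0.1 0 0 0" --pt "0.4 -0.53 -0.02 -0.1 0 0 0" --pt "0.4 -0.53 -0.02 -0.1 0 0 0" --pt "0.4 -0.53 -0.02 -0.1 0 0 0" --pt "0.4 -0.53 -0.02 -0.1 0 0 0" --pt "0.4 -0.53 -0.02 -0.1 0 0 0" --pt "0.4 -0.53 -0.02 -0.1 0 0 0" --pt "0.4 -0.53 -0.02 -0.1 0 0 0" --pt "0.4 -0.53 -0.02 -0.1 0 0 0" --pt "0.4 -0.53 -0.02 -0.1 0 0 0" --pt "0.4 -0.53 -0.02 -0.1 0 0 0" --pt "0.4 -0.53 -0.02 -0.1 0 0 0" --pt "0.4 0 0 0 0 0 0" --pt "0.4 0 0 0 0 0 0"

```text
time_s: 14.1
ee_pos: [0.473, -0.2575, 0.2126]
eef_rot: [-3.141, -0.0, 1.572]
force: [-0.5, 0.2, 1.0]
grip_width: 0.0377
grip_force: 0.0
```

```bash
python3 - <<'E'
from h import *
p=look("w6")
for d in ctrl.cut_out("dart_a",p)[:5]:
    t,h,y=ends(p,d,.008);print(round(d["conf"],2),np.round(d["centre"]),"tail",t.round(4),"tip",h.round(4),"len",np.linalg.norm(h-t).round(4),"yaw",round(y,3))
for d in ctrl.cut_out("dish",p)[:1]:
    print("dish",d["conf"],[ray(p,*q,.016,p["T"])[:2].round(3).tolist() for q in cv2.boxPoints(cv2.minAreaRect(cv2.findNonZero(d["mask"].astype(np.uint8))))])
p=ctrl.camera("top")
for d in ctrl.cut_out("dart_a",p)[:7]: print(d["conf"],ray(p,d["centre"][1],d["centre"][0],.01)[:2].round(3))
E
```

```text
tcp [ 0.473  -0.2575  0.2126] [-3.141 -0.     1.572]
0.91 [114. 214.] tail [ 0.4147 -0.2356] tip [ 0.4398 -0.0805] len 0.1571 yaw 1.41
0.81 [239. 348.] tail [ 0.6047 -0.3757] tip [ 0.6004 -0.3023] len 0.0735 yaw 1.629
dish 0.63 [[0.596, -0.064], [0.735, -0.064], [0.762, -0.202], [0.609, -0.203]]
0.77 [ 0.42 -0.2 ]
0.71 [ 0.61  -0.424]
0.6 [ 0.512 -0.186]
0.56 [0.488 0.088]
0.55 [0.664 0.109]
```

View pics/w6.png

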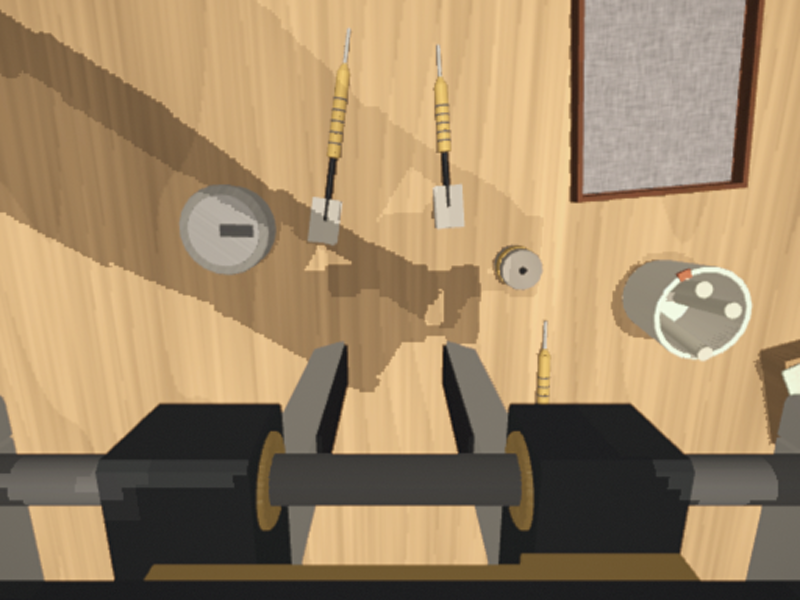

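The house dart's tip is at (438,45) and its tail at (450,227). The long stray at (335,130) measures 157 mm, and the dish is at top right.

```bash
python3 - <<'E'
from h import *
f=np.load("w6.npz");D=dict(K=f["K"])
g=lambda u,v,z:ray(D,u/1.5625,v/1.5625,z,f["T"])[:2].round(4)
t,h=g(449.5,226,.012),g(438,45,.004);print(t,h,np.linalg.norm(t-h),np.arctan2(*(h-t)[::-1]),g(440,79,.007),g(446,152,.007))
print("dish",g(577,200,.016),g(747,186,.016))
E
```

```text
[ 0.5172 -0.2219] [ 0.5056 -0.0895] 0.13290718565976783 1.658186470879813 [ 0.5074 -0.1134] [ 0.5134 -0.1655]
dish [ 0.6149 -0.2014] [ 0.7445 -0.1906]
```

>>> move_arm --pt "0.4 0 0 0 0 0 -0.083" --pt "0.4 0.45 0.19 0 0 0 0" --pt "0.4 0.45 0.19 0 0 0 0" --pt "0.4 0.45 0.19 0 0 0 0" --pt "0.4 0.45 0.19 0 0 0 0" --pt "0.4 0.47 0.18 0 0 0 0" --pt "0.4 0 0 0.5 0 0 0" --pt "0.4 0 0 0.5 0 0 0" --pt "0.4 0 0 0.5 0 0 0" --pt "0.4 0 0 0.5 0 0 0" --pt "0.4 0 0 0.5 0 0 0" --pt "0.4 0 0 0.5 0 0 0" --pt "0.4 0 0 0.44 0 0 0" --pt "0.4 0 0 0 0 0 0" --pt "0.4 0 0 0 0 0 0"

```text
time_s: 15.85
ee_pos: [0.5101, -0.1409, 0.0415]
eef_rot: [3.142, 0.0, 1.655]
force: [0.9, -0.7, 1.2]
grip_width: 0.0379
grip_force: 0.0
```

>>> move_arm --pt "0.4 0 0 0.26 0 0 0" --pt "0.4 0 0 0.26 0 0 0" --pt "0.4 0 0 0.24 0 0 0" --pt "0.4 0 0 0 0 0 0" --pt "0 0 0 0 0 0 0" --pt "0 0 0 0 0 0 0" --pt "0 0 0 0 0 0 0" --pt "0 0 0 0 0 0 0" --pt "0 0 0 0 0 0 0" --pt "0 0 0 -0.3 0 0 0" --pt "0 0 0 -0.5 0 0 0" --pt "0 0 0 -0.6 0 0 0.106" --pt "0 0 0 -0.6 0 0 0.106" --pt "0 0 0 -0.6 0 0 0.106" --pt "0 0.3 -0.01 0 0 0 0" --pt "0 0.5 -0.02 0 0 0 0" --pt "0 0.5 -0.02 0 0 0 0" --pt "0 0.5 -0.02 0 0 0 0" --pt "0 0.5 -0.02 0 0 0 0" --pt "0 0.5 -0.02 0 0 0 0" --force 25

```text
time_s: 17.85
ee_pos: [0.5368, -0.0022, 0.1322]
eef_rot: [-3.141, 0.0, 1.338]
force: [-0.1, 0.9, -0.8]
grip_width: 0.009
grip_force: 25.0
```

>>> move_arm --pt "0 0.5 -0.02 0 0 0 0" --pt "0 0.5 -0.02 0 0 0 0" --pt "0 0.5 -0.02 0 0 0 0" --pt "0 0.5 -0.02 0 0 0 0" --pt "0 0 0 0 0 0 0" --pt "0 0 0 0 0 0 0"

```text
time_s: 18.45
ee_pos: [0.5559, 0.0948, 0.1322]
eef_rot: [-3.141, 0.0, 1.339]
force: [-0.6, -0.6, 0.2]
grip_width: 0.0094
grip_force: 25.0
```

```bash
python3 - <<'E'
from h import *
p=look("w7")
for d in ctrl.cut_out("dart_a",p)[:4]:
    print(d["conf"],np.round(d["centre"]));
    for z in(.02,ctrl.get_obs()["ee_pos"][2]+.003):
        t,h,y=ends(p,d,z);print("  z",round(z,3),"tail",t.round(4),"tip",h.round(4),"yaw",round(y,3))
E
```

```text
tcp [0.5559 0.0948 0.1322] [-3.141  0.     1.339]
0.96 [153. 353.]
  z 0.02 tail [0.6554 0.0819] tip [0.6724 0.1884] yaw 1.413
  z 0.136 tail [0.6231 0.1142] tip [0.6333 0.1786] yaw 1.413
0.86 [203. 187.]
  z 0.02 tail [0.4828 0.0589] tip [0.5149 0.1894] yaw 1.33
  z 0.136 tail [0.5187 0.1004] tip [0.5381 0.1793] yaw 1.33
0.72 [265. 252.]
  z 0.02 tail [ 0.5104 -0.1025] tip [0.566  0.1341] yaw 1.34
  z 0.136 tail [0.5354 0.0028] tip [0.569  0.1458] yaw 1.34
```

>>> move_arm --pt "0 0.3 -0.02 0 0 0 0" --pt "0 0.3 -0.02 0 0 0 0" --pt "0 0 0 0.4 0 0 0" --pt "0 0 0 0.4 0 0 0" --pt "0 0 0 0.4 0 0 0" --pt "0 0 0 0.4 0 0 0" --pt "0 0 0 0.25 0 0 0" --pt "0 0 0 0.25 0 0 0" --pt "0 0 0 0.18 0 0 0" --pt "0 0 0 0 0 0 0" --pt "0.1 0 0 0 0 0 0" --pt "0.22 0 0 0 0 0 0" --pt "0.22 0 0 0 0 0 0" --pt "0.22 0 0 0 0 0 0" --pt "0.22 0 0 -0.3 0 0 0" --pt "0.22 0 0 -0.5 0 0 0" --pt "0.22 0 0 -0.6 0 0 0" --pt "0.22 0 0 -0.6 0 0 0" --pt "0.3 -0.6 0 -0.4 0 0 0" --pt "0.3 -0.6 0 -0.4 0 0 0"

```text
time_s: 20.55
ee_pos: [0.5472, 0.0655, 0.1613]
eef_rot: [3.14, -0.0, 1.338]
force: [0.6, -0.5, -0.1]
grip_width: 0.0281
grip_force: 0.0
```

>>> move_arm --pt "0.3 -0.5 -0.3 -0.4 0 0 0" --pt "0.3 -0.5 -0.3 -0.2 0 0 0" --pt "0.3 0 0 0 0 0 0" --pt "0.3 0 0 0 0 0 0"

```text
time_s: 20.95
ee_pos: [0.5068, 0.0241, 0.1901]
eef_rot: [3.14, -0.0, 1.336]
force: [0.5, -0.8, 0.4]
grip_width: 0.0281
grip_force: 0.0
```

```bash
python3 - <<'E'
from h import *
p=look("w8")
for d in ctrl.cut_out("dart_a",p)[:4]:
    t,h,y=ends(p,d,.018);print(round(d["conf"],2),np.round(d["centre"]),"tail",t.round(4),"tip",h.round(4),"len",np.linalg.norm(h-t).round(4),"yaw",round(y,3))
E
```

```text
tcp [0.5068 0.0241 0.1901] [ 3.14  -0.     1.336]
0.95 [121. 221.] tail [0.4833 0.0603] tip [0.5143 0.1913] len 0.1346 yaw 1.338
0.81 [348. 230.] tail [ 0.4189 -0.2203] tip [ 0.4408 -0.103 ] len 0.1193 yaw 1.386
0.79 [ 75. 372.] tail [0.656 0.081] tip [0.6705 0.1761] len 0.0962 yaw 1.42
0.7 [126. 280.] tail [0.5414 0.0441] tip [0.5722 0.1746] len 0.1341 yaw 1.339
```

View pics/w8.png

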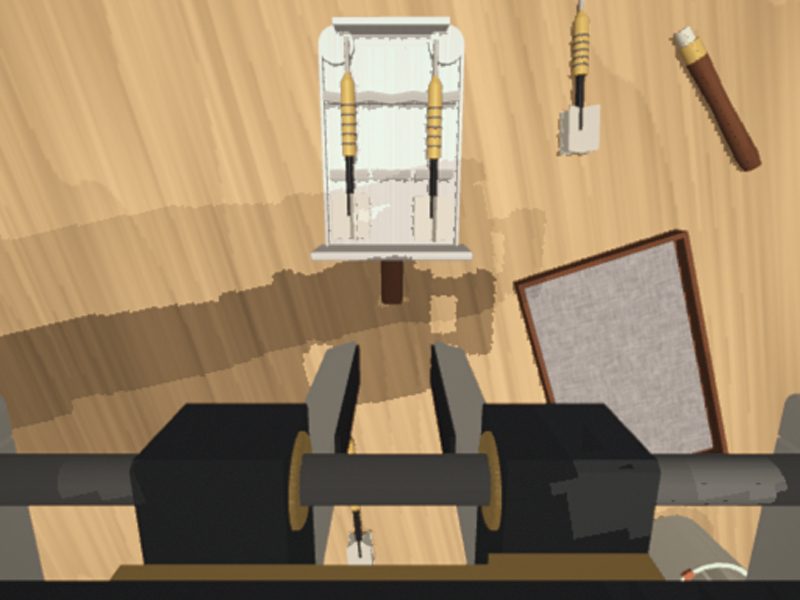

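Both house darts sit in the tray at (348,110) and (435,110). Their flights are clear of the face plate, and the handle is at (392,283). Now I grip the handle.

>>> move_arm --pt "0.4 -0.02 0 0.4 0 0 0" --pt "0.4 0 0 0.5 0 0 0" --pt "0.4 0 0 0.5 0 0 0" --pt "0.4 0 0 0.5 0 0 0" --pt "0.4 0 0 0.5 0 0 0" --pt "0.4 0 0 0.5 0 0 0" --pt "0.4 0 0 0.4 0 0 0" --pt "0.4 0 0 0.25 0 0 0" --pt "0.4 0 0 0.12 0 0 0" --pt "0.4 0 0 0 0 0 0" --pt "0 0 0 0 0 0 0" --pt "0 0 0 0 0 0 0" --pt "0 0 0 0 0 0 0" --pt "0 0 0 0 0 0 0" --pt "0 0 0 0 0 0 0" --force 40

```text
time_s: 22.55
ee_pos: [0.5065, 0.0232, 0.006]
eef_rot: [3.141, -0.0, 1.337]
force: [-3.0, 0.7, 5.4]
grip_width: 0.0159
grip_force: 39.9
```

>>> move_arm --pt "0 0 0 0 0 0 -0.03" --pt "0 0 0 0 0 0 -0.04" --pt "0 0 0 0 0 0 -0.04" --pt "0 0 0 0 0 0 -0.04" --pt "0 0 0 0 0 0 -0.04" --pt "0 0 0 0 0 0 -0.03" --pt "0 0 0 0 0 0 -0.02" --pt "0 0.08 -0.1 0 0 0 0" --pt "0 0.08 -0.1 0 0 0 0" --pt "0 0.08 -0.1 0 0 0 0" --pt "0 0.08 -0.1 0 0 0 0" --pt "0 0.08 -0.1 0 0 0 0" --pt "0 0.08 -0.075 0 0 0 0" --pt "0 0.08 0 0 0 0 0" --pt "0 0 0 0 0 0 0" --pt "0 0 0 0 0 0 0"

```text
time_s: 24.15
ee_pos: [0.4776, 0.0508, 0.006]
eef_rot: [3.141, 0.0, 1.577]
force: [-1.1, -0.9, 11.0]
grip_width: 0.0159
grip_force: 40.0
```

```bash
python3 - <<'E'
from h import *
p=look("w9");cv2.imwrite("pics/w9.png",cv2.resize(p["color"][0:240],(800,375),interpolation=cv2.INTER_CUBIC));print(ctrl.get_obs()["force"])
E
```

```text
tcp [0.4776 0.0508 0.006 ] [3.141 0.    1.577]
[-1.13811407 -0.22505156 11.23406373]
```

View pics/w9.png

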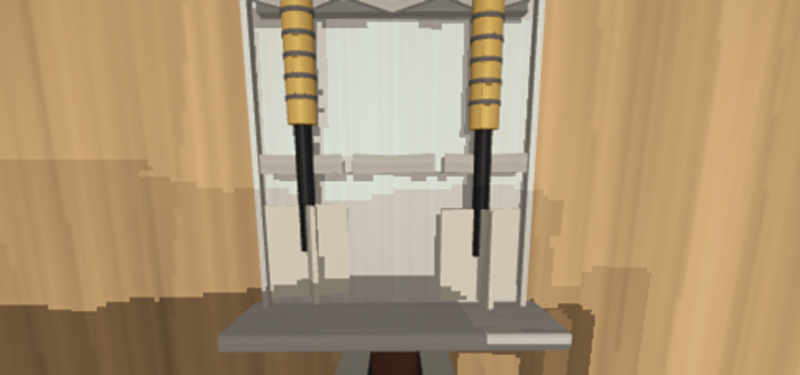

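The tray is straight in the gripper with both darts lying well in it. The sleeve is out of this view, so I'll refine its pose from the earlier wrist picture and a top crop.

```bash
python3 - <<'E'
from h import *
f=np.load("w1.npz");D=dict(K=f["K"]);g=lambda u,v,z:ray(D,(u+.5)/1.5625-.5,(v+.5)/1.5625-.5,z,f["T"])[:2]
i=cv2.GaussianBlur(cv2.cvtColor(cv2.imread("pics/w1.png"),6),(0,0),1.5).astype(float)
gy=np.abs(np.diff(i,axis=0));gx=np.abs(np.diff(i,axis=1))
P=np.array([g(c,118+np.argmax(gy[118:142,c])+.5,.044) for c in range(358,458)])
k=np.polyfit(P[:,0],P[:,1],1);r=P[:,1]-np.polyval(k,P[:,0]);ok=abs(r)<.001;k=np.polyfit(P[ok,0],P[ok,1],1)
print("front: yaw",np.pi/2+np.arctan(k[0]),"y at .4777",np.polyval(k,.4777),ok.mean(),i[110:140:2,400].round())
for a,b in((325,339),(340,356),(458,472),(472,488)):
    Q=np.array([g(a+np.argmax(gx[v,a:b])+.5,v,.044 if 339<a<470 else .003) for v in range(15,80)])
    m=np.median(Q[:,0]);kk=np.polyfit(Q[abs(Q[:,0]-m)<.004,1],Q[abs(Q[:,0]-m)<.004,0],1);print(a,b,"x at y=.29",np.polyval(kk,.29).round(4),"yaw",(np.pi/2-np.arctan(kk[0])).round(4),Q[:,0].std().round(4))
print(i[60,322:360].round().astype(int).tolist());print(i[60,455:490].round().astype(int).tolist())
p=ctrl.camera("top");cv2.imwrite("pics/top1.png",cv2.resize(p["color"][175:265,60:260],(800,360),interpolation=cv2.INTER_CUBIC))
c=lambda u,v,z:ray(p,(u+.5)/4-.5+60,(v+.5)/4-.5+175,z)[:2].round(4)
np.savez("top1",K=p["K"],T=p["pose"])
E
```

```text
front: yaw 1.5799555844641346 y at .4777 0.2426154758062857 1.0 [122. 122. 123. 123. 123. 123. 123. 123. 120. 110. 110. 122. 129. 144.
 173.]
325 339 x at y=.29 0.4058 yaw 1.5892 0.0005
340 356 x at y=.29 0.4235 yaw 1.6362 0.0016
458 472 x at y=.29 0.5316 yaw 1.6327 0.0021
472 488 x at y=.29 0.5466 yaw 1.5803 0.0003
[186, 187, 186, 185, 184, 182, 179, 173, 162, 147, 133, 124, 121, 120, 121, 121, 120, 119, 119, 120, 123, 128, 134, 139, 139, 135, 130, 124, 121, 119, 119, 119, 120, 120, 119, 119, 119, 119]
[120, 120, 119, 119, 119, 119, 119, 119, 121, 124, 128, 132, 135, 135, 132, 127, 122, 119, 118, 117, 117, 118, 122, 131, 145, 161, 175, 183, 187, 187, 187, 186, 186, 186, 186]
```

View pics/top1.png

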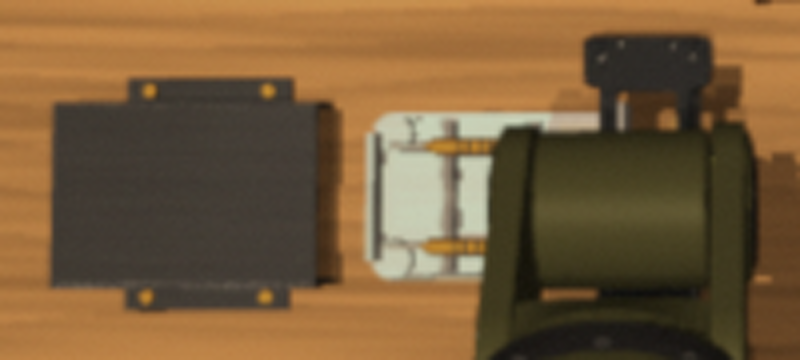

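Seen from above, the tray and sleeve centrelines agree to about 1 mm, and the yaws match. I start inserting and watch the forces.

>>> move_arm --pt "0 0.1 0 0 0 0 0" --pt "0 0.15 0 0 0 0 0" --pt "0 0.15 0 0 0 0 0" --pt "0 0.15 0 0 0 0 0" --pt "0 0.1 0 0 0 0 0" --pt "0 0.1 0 0 0 0 0" --pt "0 0.1 0 0 0 0 0" --pt "0 0 0 0 0 0 0"

```text
time_s: 25.05
ee_pos: [0.4776, 0.0933, 0.006]
eef_rot: [3.141, 0.001, 1.578]
force: [-0.4, -1.2, 10.0]
grip_width: 0.0158
grip_force: 40.0
```

```bash
cat > s.py <<'E'
from h import *
o=ctrl.get_obs();print(np.round(o["ee_pos"],4),np.round(o["eef_rot"],4),"F",np.round(o["force"],1),"M",np.round(o["moment"],2),o["time_s"])
E
python3 s.py
```

```text
[0.4776 0.0933 0.006 ] [3.1406e+00 7.0000e-04 1.5775e+00] F [-0.4 -1.2 10. ] M [-0.32  0.19  0.05] 25.05
```

>>> move_arm --pt "0 0.12 0 0 0 0 0" --pt "0 0.15 0 0 0 0 0" --pt "0 0.15 0 0 0 0 0" --pt "0 0.15 0 0 0 0 0" --pt "0 0.15 0 0 0 0 0" --pt "0 0.15 0 0 0 0 0" --pt "0 0.15 0 0 0 0 0" --pt "0 0.12 0 0 0 0 0" --pt "0 0 0 0 0 0 0"

```text
time_s: 25.95
ee_pos: [0.4772, 0.1506, 0.006]
eef_rot: [3.141, 0.0, 1.578]
force: [0.9, -0.1, 9.5]
grip_width: 0.0161
grip_force: 40.0
```

```bash
python3 s.py
```

```text
[0.4772 0.1506 0.006 ] [3.1407e+00 5.0000e-04 1.5775e+00] F [ 0.9 -0.1  9.5] M [0.05 0.24 0.  ] 25.95
```

Travelling freely. About 72 mm remain.

>>> move_arm --pt "0 0.12 0 0 0 0 0" --pt "0 0.15 0 0 0 0 0" --pt "0 0.15 0 0 0 0 0" --pt "0 0.15 0 0 0 0 0" --pt "0 0.15 0 0 0 0 0" --pt "0 0.15 0 0 0 0 0" --pt "0 0.15 0 0 0 0 0" --pt "0 0.12 0 0 0 0 0" --pt "0 0.06 0 0 0 0 0" --pt "0 0 0 0 0 0 0"

```text
time_s: 26.95
ee_pos: [0.4769, 0.2102, 0.0061]
eef_rot: [3.141, 0.001, 1.577]
force: [0.0, -3.7, 8.9]
grip_width: 0.0157
grip_force: 40.0
```

```bash
python3 s.py
```

```text
[0.4769 0.2102 0.0061] [3.1408e+00 7.0000e-04 1.5773e+00] F [ 0.  -3.7  8.9] M [-0.53  0.19  0.07] 26.95
```

>>> move_arm --pt "0 0.05 0 0 0 0 0" --pt "0 0.05 0 0 0 0 0" --pt "0 0.04 0 0 0 0 0" --pt "0 0.04 0 0 0 0 0" --pt "0 0 0 0 0 0 0"

```text
time_s: 27.45
ee_pos: [0.4768, 0.2188, 0.0061]
eef_rot: [3.141, 0.001, 1.577]
force: [-0.1, -6.2, 10.6]
grip_width: 0.0157
grip_force: 40.0
```

>>> move_arm --pt "0 0.03 0 0 0 0 0" --pt "0 0.03 0 0 0 0 0" --pt "0 0 0 0 0 0 0"

```text
time_s: 27.75
ee_pos: [0.4768, 0.2217, 0.006]
eef_rot: [3.141, 0.001, 1.577]
force: [0.5, -6.9, 11.3]
grip_width: 0.0159
grip_force: 40.0
```

>>> move_arm --pt "0 0.03 0 0 0 0 0" --pt "0 0.02 0 0 0 0 0" --pt "0 0 0 0 0 0 0"

```text
time_s: 28.05
ee_pos: [0.4768, 0.2241, 0.0061]
eef_rot: [3.141, 0.001, 1.577]
force: [-0.6, -7.7, 11.3]
grip_width: 0.0155
grip_force: 40.0
```

>>> move_arm --pt "0 0.03 0 0 0 0 0" --pt "0 0.02 0 0 0 0 0" --pt "0 0 0 0 0 0 0"

```text
time_s: 28.35
ee_pos: [0.4769, 0.2263, 0.0061]
eef_rot: [3.141, 0.002, 1.577]
force: [0.3, -11.3, 11.6]
grip_width: 0.0158
grip_force: 39.9
```

>>> move_arm --pt "0 0.03 0 0 0 0 0" --pt "0 0.02 0 0 0 0 0" --pt "0 0 0 0 0 0 0"

```text
time_s: 28.65
ee_pos: [0.4768, 0.227, 0.006]
eef_rot: [-3.141, 0.005, 1.577]
force: [0.1, -27.9, 14.8]
grip_width: 0.0156
grip_force: 40.0
```

>>> move_arm --pt "0 0.02 0 0 0 0 0" --pt "0 0.02 0 0 0 0 0" --pt "0 0 0 0 0 0 0"

```text
time_s: 28.95
ee_pos: [0.4768, 0.2283, 0.0058]
eef_rot: [-3.141, 0.006, 1.577]
force: [1.5, -32.8, 16.2]
grip_width: 0.0156
grip_force: 40.0
```

>>> move_arm --pt "0.2 -0.02 0 0 0 0 0" --pt "0.4 0 0 0 0 0 0" --pt "0.4 0 0 0 0 0 0" --pt "0.4 0 0 -0.3 0 0 0" --pt "0.4 0 0 -0.5 0 0 0" --pt "0.4 0 0 -0.6 0 0 0" --pt "0.4 0 0 -0.6 0 0 0" --pt "0.4 0 0 -0.6 0 0 0" --pt "0.4 0 0 -0.6 0 0 0" --pt "0.4 -0.37 0.23 -0.12 0 0 0" --pt "0.4 -0.37 0.23 -0.12 0 0 0" --pt "0.4 -0.37 0.23 -0.12 0 0 0" --pt "0.4 -0.37 0.23 -0.12 0 0 0" --pt "0.4 -0.37 0.23 -0.12 0 0 0" --pt "0.4 -0.37 0.23 -0.12 0 0 0" --pt "0.4 -0.37 0.23 -0.12 0 0 0" --pt "0.4 -0.37 0.23 -0.12 0 0 0" --pt "0.4 0 0 0 0 0 0" --pt "0.4 0 0 0 0 0 0"

```text
time_s: 30.85
ee_pos: [0.569, 0.0838, 0.213]
eef_rot: [-3.141, -0.0, 1.577]
force: [1.3, -0.7, 0.1]
grip_width: 0.0377
grip_force: 0.0
```

```bash
python3 - <<'E'
from h import *
p=look("w10")
for d in ctrl.cut_out("dart_a",p)[:4]:
    t,h,y=ends(p,d,.008);print(round(d["conf"],2),np.round(d["centre"]),"tail",t.round(4),"tip",h.round(4),"len",np.linalg.norm(h-t).round(4),"yaw",round(y,3))
E
```

```text
tcp [0.569  0.0838 0.213 ] [-3.141 -0.     1.577]
0.79 [159. 329.] tail [0.659  0.0807] tip [0.6762 0.1894] len 0.11 yaw 1.414
0.71 [164. 400.] tail [0.7826 0.0385] tip [0.7382 0.1462] len 0.1165 yaw 1.962
```

View pics/w10.png

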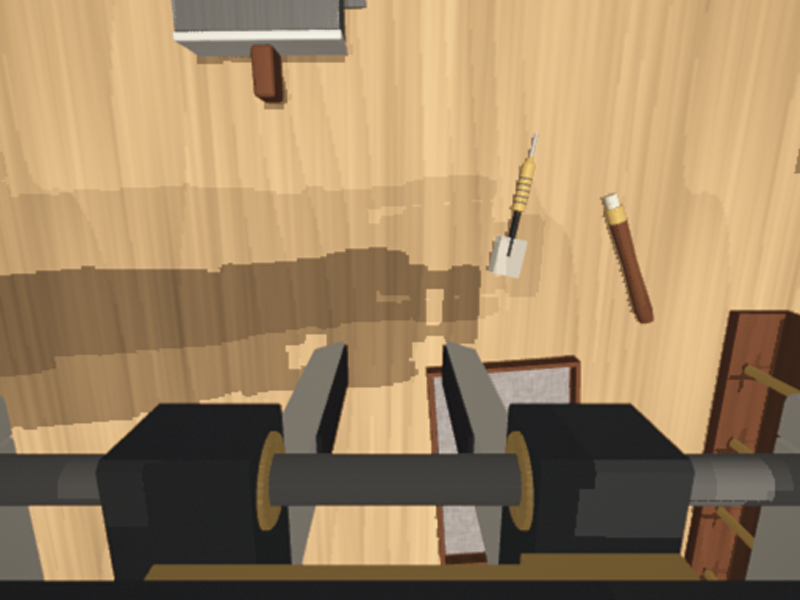

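Wrist view: the face plate sits flush against the sleeve mouth (260,40), so the tray is home. The short dart is at (520,205). Picking it up.

>>> move_arm --pt "0.4 0 0 0 0 0 0.082" --pt "0.4 0 0 0 0 0 0.081" --pt "0.4 0.32 0.36 0 0 0 0" --pt "0.4 0.32 0.36 0 0 0 0" --pt "0.4 0.32 0.36 0 0 0 0" --pt "0.4 0.32 0.36 0 0 0 0" --pt "0.4 0.32 0.35 0 0 0 0" --pt "0.4 0 0 0.5 0 0 0" --pt "0.4 0 0 0.5 0 0 0" --pt "0.4 0 0 0.5 0 0 0" --pt "0.4 0 0 0.5 0 0 0" --pt "0.4 0 0 0.5 0 0 0" --pt "0.4 0 0 0.5 0 0 0" --pt "0.4 0 0 0.4 0 0 0" --pt "0.4 0 0 0 0 0 0" --pt "0.4 0 0 0 0 0 0"

```text
time_s: 32.55
ee_pos: [0.6701, 0.1492, 0.0439]
eef_rot: [-3.142, 0.0, 1.415]
force: [-0.2, -0.3, 0.6]
grip_width: 0.0376
grip_force: 0.0
```

>>> move_arm --pt "0.4 0 0 0.27 0 0 0" --pt "0.4 0 0 0.27 0 0 0" --pt "0.4 0 0 0.26 0 0 0" --pt "0.4 0 0 0 0 0 0" --pt "0 0 0 0 0 0 0" --pt "0 0 0 0 0 0 0" --pt "0 0 0 0 0 0 0" --pt "0 0 0 0 0 0 0" --pt "0 0 0 0 0 0 0" --pt "0 0 0 -0.35 0 0 0" --pt "0 0 0 -0.5 0 0 0" --pt "0 0 0 -0.6 0 0 -0.12" --pt "0 0 0 -0.5 0 0 -0.12" --pt "0 -0.24 0.03 0 0 0 0" --pt "0 -0.5 0.03 0 0 0 0" --pt "0 -0.5 0.03 0 0 0 0" --pt "0 -0.5 0.03 0 0 0 0" --pt "0 -0.5 0.03 0 0 0 0" --pt "0 -0.5 0.03 0 0 0 0" --pt "0 -0.5 0.03 0 0 0 0" --force 25

```text
time_s: 34.55
ee_pos: [0.6939, -0.0137, 0.1006]
eef_rot: [-3.141, -0.0, 1.651]
force: [-0.2, 1.1, 0.6]
grip_width: 0.0091
grip_force: 25.0
```

>>> move_arm --pt "0 -0.5 0.03 0 0 0 0" --pt "0 -0.5 0.03 0 0 0 0" --pt "0 -0.5 0.03 0 0 0 0" --pt "0 0 0 0 0 0 0" --pt "0 0 0 0 0 0 0"

```text
time_s: 35.05
ee_pos: [0.7044, -0.0868, 0.1005]
eef_rot: [-3.141, -0.0, 1.651]
force: [-0.0, -0.3, -1.6]
grip_width: 0.009
grip_force: 25.0
```

>>> move_arm --pt "0 0 0 0.5 0 0 0" --pt "0 0 0 0.5 0 0 0" --pt "0 0 0 0.4 0 0 0" --pt "0 0 0 0.2 0 0 0" --pt "0 0 0 0.17 0 0 0" --pt "0 0 0 0 0 0 0" --pt "0.12 0 0 0 0 0 0" --pt "0.18 0 0 0 0 0 0" --pt "0.18 0 0 0 0 0 0" --pt "0.18 0 0 0 0 0 0" --pt "0.18 0 0 -0.3 0 0 0" --pt "0.18 0 0 -0.5 0 0 0" --pt "0.18 0 0 -0.6 0 0 0" --pt "0.3 0 0 -0.6 0 0 0" --pt "0.4 0 0 -0.6 0 0 0" --pt "0.4 0 0 -0.6 0 0 0" --pt "0.4 -0.48 -0.22 -0.1 0 0 0" --pt "0.4 -0.48 -0.22 -0.1 0 0 0" --pt "0.4 -0.48 -0.22 -0.1 0 0 0" --pt "0.4 -0.48 -0.22 -0.1 0 0 0"

```text
time_s: 37.05
ee_pos: [0.6685, -0.1866, 0.1942]
eef_rot: [3.14, 0.0, 1.654]
force: [0.5, 0.1, -0.2]
grip_width: 0.0377
grip_force: 0.0
```

>>> move_arm --pt "0.4 -0.48 -0.22 0 0 0 0" --pt "0.4 -0.48 -0.22 0 0 0 0" --pt "0.4 -0.48 -0.22 0 0 0 0" --pt "0.4 -0.48 -0.22 0 0 0 0" --pt "0.4 -0.48 -0.22 0 0 0 0" --pt "0.4 -0.48 -0.22 0 0 0 0" --pt "0.4 -0.48 -0.22 0 0 0 0" --pt "0.4 -0.48 -0.22 0 0 0 0" --pt "0.4 -0.48 -0.22 0 0 0 0" --pt "0.4 -0.4 -0.22 0 0 0 0" --pt "0.4 0 0 0 0 0 0" --pt "0.4 0 0 0 0 0 0"

```text
time_s: 38.25
ee_pos: [0.5789, -0.4299, 0.1933]
eef_rot: [3.141, 0.0, 1.653]
force: [0.7, 0.6, 0.5]
grip_width: 0.0375
grip_force: 0.0
```

```bash
cat > d.py <<'E'
from h import *
import sys
p=look(sys.argv[1])
for d in ctrl.cut_out("dart_a",p)[:5]:
    t,h,y=ends(p,d,.008);print(round(d["conf"],2),np.round(d["centre"]),"tail",t.round(4),"tip",h.round(4),"len",np.linalg.norm(h-t).round(4),"yaw",round(y,3))
p=ctrl.camera("top")
for d in ctrl.cut_out("dart_a",p)[:7]:
    p["T"]=np.array(p["pose"]);t,h,y=ends(p,d,.012);print(" top",round(d["conf"],2),"tail",t.round(3),"tip",h.round(3))
E
python3 d.py w11
```

```text
tcp [ 0.5789 -0.4299  0.1933] [3.141 0.    1.653]
0.7 [140. 292.] tail [ 0.6263 -0.4388] tip [ 0.6193 -0.2824] len 0.1566 yaw 1.616
 top 0.82 tail [ 0.416 -0.235] tip [ 0.436 -0.102]
 top 0.75 tail [ 0.712 -0.154] tip [ 0.704 -0.066]
 top 0.56 tail [ 0.627 -0.442] tip [ 0.62  -0.306]
 top 0.26 tail [0.478 0.257] tip [0.475 0.417]
```

The long dart had been knocked aside; it is now at about (0.622,-0.343). Picking it up there.

>>> move_arm --pt "0.4 0 0 0 0 0 0.037" --pt "0.4 0.42 0.23 0 0 0 0" --pt "0.4 0.42 0.23 0 0 0 0" --pt "0.4 0.43 0.24 0 0 0 0" --pt "0.4 0.43 0.24 0 0 0 0" --pt "0.4 0 0 0.5 0 0 0" --pt "0.4 0 0 0.5 0 0 0" --pt "0.4 0 0 0.5 0 0 0" --pt "0.4 0 0 0.5 0 0 0" --pt "0.4 0 0 0.5 0 0 0" --pt "0.4 0 0 0.5 0 0 0" --pt "0.4 0 0 0 0 0 0" --pt "0.4 0 0 0 0 0 0"

```text
time_s: 39.75
ee_pos: [0.6223, -0.3426, 0.0432]
eef_rot: [3.141, 0.0, 1.617]
force: [-0.5, -0.1, 0.7]
grip_width: 0.0375
grip_force: 0.0
```

>>> move_arm --pt "0.4 0 0 0.27 0 0 0" --pt "0.4 0 0 0.27 0 0 0" --pt "0.4 0 0 0.25 0 0 0" --pt "0.4 0 0 0 0 0 0" --pt "0 0 0 0 0 0 0" --pt "0 0 0 0 0 0 0" --pt "0 0 0 0 0 0 0" --pt "0 0 0 0 0 0 0" --pt "0 0 0 0 0 0 0" --pt "0 0 0 -0.35 0 0 0" --pt "0 0 0 -0.5 0 0 0" --pt "0 0 0 -0.6 0 0 0" --pt "0 0 0 -0.6 0 0 0" --pt "0 0 0 -0.3 0 0 -0.037" --pt "0 0.3 0.08 0 0 0 0" --pt "0 0.48 0.13 0 0 0 0" --pt "0 0.48 0.13 0 0 0 0" --pt "0 0.48 0.13 0 0 0 0" --pt "0 0.48 0.13 0 0 0 0" --pt "0 0.48 0.13 0 0 0 0" --force 25

```text
time_s: 41.75
ee_pos: [0.6469, -0.203, 0.1198]
eef_rot: [-3.141, -0.001, 1.653]
force: [-0.5, -0.5, 0.5]
grip_width: 0.009
grip_force: 25.0
```

>>> move_arm --pt "0 0.48 0.13 0 0 0 0" --pt "0 0.48 0.13 0 0 0 0" --pt "0 0.48 0.13 0 0 0 0" --pt "0 0.48 0.13 0 0 0 0" --pt "0 0.46 0.14 0 0 0 0" --pt "0 0 0 0 0 0 0" --pt "0 0 0 0 0 0 0"

```text
time_s: 42.45
ee_pos: [0.6697, -0.0832, 0.12]
eef_rot: [-3.141, -0.0, 1.654]
force: [0.1, -0.8, 0.2]
grip_width: 0.0094
grip_force: 25.0
```

>>> move_arm --pt "0 0 0 0.5 0 0 0" --pt "0 0 0 0.5 0 0 0" --pt "0 0 0 0.5 0 0 0" --pt "0 0 0 0.3 0 0 0" --pt "0 0 0 0.2 0 0 0" --pt "0 0 0 0.16 0 0 0" --pt "0 0 0 0 0 0 0" --pt "0.12 0 0 0 0 0 0" --pt "0.18 0 0 0 0 0 0" --pt "0.18 0 0 0 0 0 0" --pt "0.18 0 0 0 0 0 0" --pt "0.18 0 0 -0.3 0 0 0" --pt "0.18 0 0 -0.5 0 0 0" --pt "0.18 0 0 -0.6 0 0 0" --pt "0.3 0 0 -0.6 0 0 0" --pt "0.4 0 0 -0.6 0 0 0" --pt "0.4 0 0 -0.6 0 0 0" --pt "0.4 -0.24 -0.42 -0.1 0 0 0" --pt "0.4 -0.24 -0.42 -0.1 0 0 0" --pt "0.4 -0.24 -0.42 -0.1 0 0 0"

```text
time_s: 44.45
ee_pos: [0.6096, -0.1255, 0.1891]
eef_rot: [3.14, 0.0, 1.654]
force: [0.3, -1.4, 1.3]
grip_width: 0.0377
grip_force: 0.0
```

>>> move_arm --pt "0.4 -0.24 -0.42 0 0 0 0" --pt "0.4 -0.24 -0.42 0 0 0 0" --pt "0.4 -0.24 -0.42 0 0 0 0" --pt "0.4 -0.24 -0.42 0 0 0 0" --pt "0.4 -0.24 -0.42 0 0 0 0" --pt "0.4 -0.24 -0.42 0 0 0 0" --pt "0.4 -0.24 -0.42 0 0 0 0" --pt "0.4 -0.24 -0.42 0 0 0 0" --pt "0.4 -0.24 -0.42 0 0 0 0" --pt "0.4 0 0 0 0 0 0" --pt "0.4 0 0 0 0 0 0"

```text
time_s: 45.55
ee_pos: [0.4312, -0.2485, 0.1885]
eef_rot: [3.14, 0.001, 1.653]
force: [0.4, 0.4, 0.3]
grip_width: 0.0375
grip_force: 0.0
```

```bash
python3 d.py w12
```

```text
tcp [ 0.4312 -0.2485  0.1885] [3.140e+00 1.000e-03 1.653e+00]
0.86 [102. 480.] tail [ 0.6844 -0.1785] tip [ 0.668  -0.0401] len 0.1394 yaw 1.689
0.75 [104. 503.] tail [ 0.7106 -0.1548] tip [ 0.7024 -0.0911] len 0.0642 yaw 1.698
0.58 [112. 255.] tail [ 0.4156 -0.2353] tip [ 0.4391 -0.0811] len 0.156 yaw 1.42
 top 0.62 tail [ 0.679 -0.179] tip [ 0.668 -0.054]
 top 0.54 tail [ 0.713 -0.155] tip [ 0.703 -0.066]
```

>>> move_arm --pt "0.4 0 0 0 0 0 0.119" --pt "0.4 0 0 0 0 0 0.119" --pt "0.4 0.42 -0.07 0 0 0 0" --pt "0.4 0.42 -0.07 0 0 0 0" --pt "0.4 0.43 -0.07 0 0 0 0" --pt "0.4 0.43 -0.07 0 0 0 0" --pt "0.4 0.43 -0.08 0 0 0 0" --pt "0.4 0 0 0.5 0 0 0" --pt "0.4 0 0 0.5 0 0 0" --pt "0.4 0 0 0.5 0 0 0" --pt "0.4 0 0 0.5 0 0 0" --pt "0.4 0 0 0.5 0 0 0" --pt "0.4 0 0 0.4 0 0 0" --pt "0.4 0 0 0 0 0 0" --pt "0.4 0 0 0 0 0 0"

```text
time_s: 47.25
ee_pos: [0.4299, -0.1402, 0.0429]
eef_rot: [-3.141, -0.0, 1.416]
force: [-0.2, 0.2, 0.3]
grip_width: 0.0374
grip_force: 0.0
```

>>> move_arm --pt "0.4 0 0 0.27 0 0 0" --pt "0.4 0 0 0.27 0 0 0" --pt "0.4 0 0 0.25 0 0 0" --pt "0.4 0 0 0 0 0 0" --pt "0 0 0 0 0 0 0" --pt "0 0 0 0 0 0 0" --pt "0 0 0 0 0 0 0" --pt "0 0 0 0 0 0 0" --pt "0 0 0 0 0 0 0" --pt "0 0 0 -0.35 0 0 0" --pt "0 0 0 -0.5 0 0 0" --pt "0 0 0 -0.6 0 0 0" --pt "0 0 0 -0.6 0 0 -0.119" --pt "0 0 0 -0.3 0 0 -0.119" --pt "0 0.067 0.42 0 0 0 0" --pt "0 0.067 0.42 0 0 0 0" --pt "0 0.067 0.42 0 0 0 0" --pt "0 0.067 0.42 0 0 0 0" --pt "0 0.067 0.42 0 0 0 0" --force 25

```text
time_s: 49.15
ee_pos: [0.5335, -0.1148, 0.1204]
eef_rot: [-3.141, -0.0, 1.654]
force: [-0.4, -0.9, -0.1]
grip_width: 0.0093
grip_force: 25.0
```

>>> move_arm --pt "0 0.067 0.42 0 0 0 0" --pt "0 0.067 0.42 0 0 0 0" --pt "0 0.067 0.42 0 0 0 0" --pt "0 0.067 0.42 0 0 0 0" --pt "0 0.067 0.42 0 0 0 0" --pt "0 0 0 0 0 0 0" --pt "0 0 0 0 0 0 0"

```text
time_s: 49.85
ee_pos: [0.6357, -0.0895, 0.1199]
eef_rot: [-3.141, -0.0, 1.654]
force: [0.0, -0.2, -0.2]
grip_width: 0.0087
grip_force: 25.0
```

>>> move_arm --pt "0 0 0.03 0.5 0 0 0" --pt "0 0 0 0.5 0 0 0" --pt "0 0 0 0.5 0 0 0" --pt "0 0 0 0.3 0 0 0" --pt "0 0 0 0.2 0 0 0" --pt "0 0 0 0.14 0 0 0" --pt "0 0 0 0 0 0 0" --pt "0.12 0 0 0 0 0 0" --pt "0.18 0 0 0 0 0 0" --pt "0.18 0 0 0 0 0 0" --pt "0.18 0 0 0 0 0 0" --pt "0.18 0 0 -0.3 0 0 0" --pt "0.18 0 0 -0.5 0 0 0" --pt "0.18 0 0 -0.6 0 0 0" --pt "0.3 0 0 -0.6 0 0 0" --pt "0.4 0 0 -0.6 0 0 0" --pt "0.4 -0.5 0 -0.6 0 0 0" --pt "0.4 -0.5 0 -0.6 0 0 0" --pt "0.4 -0.5 0 -0.6 0 0 0" --pt "0.4 -0.5 0 -0.6 0 0 0"

```text
time_s: 51.85
ee_pos: [0.6455, -0.19, 0.2663]
eef_rot: [3.141, 0.0, 1.654]
force: [0.5, -0.1, 0.0]
grip_width: 0.0374
grip_force: 0.0
```

>>> move_arm --pt "0.4 -0.4 0 0 0 0 0" --pt "0.4 -0.4 0 0 0 0 0" --pt "0.4 0 0 0 0 0 0" --pt "0.4 0 0 0 0 0 0"

```text
time_s: 52.25
ee_pos: [0.649, -0.2287, 0.2632]
eef_rot: [-3.141, -0.0, 1.653]
force: [0.3, 0.7, 0.1]
grip_width: 0.0372
grip_force: 0.0
```

```bash
python3 d.py w13; cat s.py >/dev/null; python3 s.py
```

```text
tcp [ 0.649  -0.2287  0.2632] [-3.141 -0.     1.653]
0.96 [ 93. 254.] tail [ 0.6458 -0.1836] tip [ 0.6336 -0.0279] len 0.1562 yaw 1.649
0.93 [ 82. 278.] tail [ 0.6786 -0.1781] tip [ 0.6665 -0.0206] len 0.158 yaw 1.648
0.91 [ 97. 303.] tail [ 0.7136 -0.1548] tip [ 0.7016 -0.0456] len 0.1099 yaw 1.681
 top 0.77 tail [ 0.679 -0.181] tip [ 0.668 -0.049]
 top 0.6 tail [ 0.712 -0.154] tip [ 0.703 -0.064]
 top 0.55 tail [ 0.647 -0.186] tip [ 0.635 -0.045]
[ 0.6492 -0.228   0.2636] [ 3.1415e+00 -1.0000e-04  1.6549e+00] F [ 0.3 -0.1 -0. ] M [-0.06  0.12  0.02] 52.45
```

View pics/w13.png

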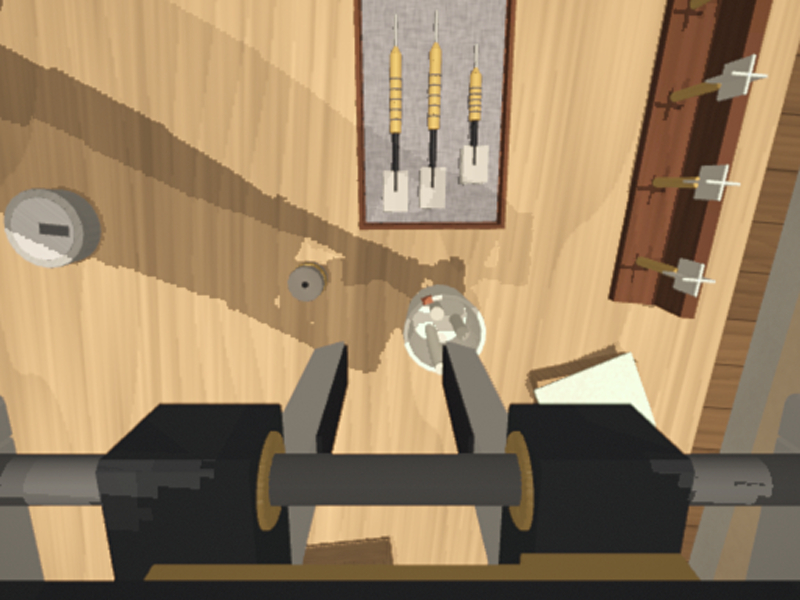

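All three strays lie flat in the dish, at about (395,110), (435,110) and (475,110). The bystanders are still standing and the robot touches nothing, so I hand in.

```bash
python3 -c "
from station import ctrl
print(ctrl.hand_in())"
```

```text
the job is handed in; nothing more can be done
None
```

The job is handed in (no verdict came back): both house darts are seated in the tray, the tray is pushed home against the sleeve mouth, all three stray darts lie flat in the dish, and I saw no bystander moved.

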